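Load the condiment carousel and hold it with the red-lidded jar in front

TASK

Put the two jars standing loose on the worktop, the yellow-lidded and the blue-lidded one, upright into the two empty compartments of the condiment carousel, one in each; set them down gently rather than dropping them, and leave the other jars in their compartments and the other things on the worktop where they are. Once both are in, turn the carousel until the red-lidded jar stands squarely in the middle of the stand's open front side. Finish gripping the carousel's centre knob between the fingers so that the turntable stays still with the red-lidded jar there: do not let go at the end.

Things in the scene. Friction and masses are not known exactly. Their poses are not given: they have to be found in the camera images.
- stand: Fixed square wooden stand, 284 mm a side, under the carousel; 10 mm thick rails 44 mm high on three sides; the fourth side, its front, is open. Origin: centre of the underside, on the worktop, on the turning axis. Its -x axis points out through the middle of the open front, which looks roughly towards the robot (turned up to 0.45 rad either way).
- carousel: White turntable, 244 mm across, on the stand; turns freely without stops (friction about 0.02 N m: stays where left, but a nudge turns it). Six equal wedge compartments, their middles 84 mm from the axis. Above the worktop: tray floor 18 mm, rim top 44 mm, divider tops 54 mm; rim and dividers 4 mm thick. Origin: on the axis, 10 mm above the worktop, 8 mm below the tray floor. Frame turns with it.
- knob: Round dark wooden knob fixed on the carousel's 24 mm thick centre post, 38 mm across, 30 mm tall; twisting it turns the carousel. Origin: centre of its underside on the turning axis, 112 mm above the worktop (top at 142 mm). The jars around it reach up to 103 mm, their near sides about 60 mm from the axis.
- cell_a (a point): Middle of the floor of one empty compartment of the carousel, 18 mm above the worktop, 84 mm from the axis (turns with the carousel). A jar put here has about 13 mm or more to spare all round.
- cell_b (a point): Middle of the floor of the other empty compartment, likewise. The two empty compartments have one filled compartment between them on one side.
- jar_yellow: Jar with the yellow lid, to be loaded; starts on the worktop. Glass jar, upright cylinder 46 mm across and 85 mm tall, about 0.15 to 0.31 kg; the screw lid is its top 16 mm, as wide as the glass. Origin: centre of its underside, z up.
- jar_blue: Jar with the blue lid, to be loaded; starts on the worktop. Glass jar, upright cylinder 46 mm across and 85 mm tall, about 0.15 to 0.31 kg; the screw lid is its top 16 mm, as wide as the glass. Origin: centre of its underside, z up.
- jar_red: Jar with the red lid, already in the carousel, to be brought to the front. Glass jar, upright cylinder 46 mm across and 85 mm tall, about 0.15 to 0.31 kg; the screw lid is its top 16 mm, as wide as the glass. Origin: centre of its underside, z up.
- jar_green: Jar with the green lid, already in the carousel; stays in its compartment. Glass jar, upright cylinder 46 mm across and 85 mm tall, about 0.15 to 0.31 kg; the screw lid is its top 16 mm, as wide as the glass. Origin: centre of its underside, z up.
- jar_white: Jar with the white lid, already in the carousel; stays in its compartment. Glass jar, upright cylinder 46 mm across and 85 mm tall, about 0.15 to 0.31 kg; the screw lid is its top 16 mm, as wide as the glass. Origin: centre of its underside, z up.
- jar_black: Jar with the black lid, already in the carousel; stays in its compartment. Glass jar, upright cylinder 46 mm across and 85 mm tall, about 0.15 to 0.31 kg; the screw lid is its top 16 mm, as wide as the glass. Origin: centre of its underside, z up.
- milk: White milk jug with a blue cap, 95 x 95 x 233 mm, on the worktop; not to be disturbed. Origin: centre of its underside.
- food_box: Clear food box with a grey lid, 122 x 172 x 60 mm; not to be disturbed. Origin: centre of its underside.
- sauce: Brown sauce bottle with a black cap, 62 mm across, 197 mm tall; not to be disturbed. Origin: centre of its underside.
- pepper: Green pepper, about 80 mm across, 92 mm tall; not to be disturbed. Origin: centre of its underside.
- eggs: Grey cardboard egg box, 110 x 160 x 74 mm; not to be disturbed. Origin: centre of its underside.

How it is judged:
By the outcome, as a careful person would: the job done as asked, in the order asked, and still so for the second after the job is handed in, while the arm keeps its last pose, push and grip.
It also fails if it takes over 72 s, if anything falls off the work surface, if the arm or the gripper's body presses on something with over 40 N, if the wrist force passes 120 N, or if a joint passes its speed limit or range.

ROBOT

A 7-joint arm with a two-finger parallel gripper is mounted at the origin on the work surface. World frame = base frame: x ahead of the robot, y to its left, z up, the work surface at z = 0. Lengths are in m, angles in rad, forces in N, time in s.
With the tool pointing down it reaches from about 0.4 to 0.85 m from the base axis. Payload 4.5 kg.
Tool frame: the origin (TCP) lies between the finger pads, 19 mm behind the fingertips; this is the grasp point; z points along the fingers, y is the line along which they close (so a half turn about z gives the same grasp; the last joint's range is limited). The gripper opens to 88 mm and grips with 3 to 60 N. Pads are 18 mm wide; open, the fingers measure 123 mm over their backs; the gripper's body (75 mm by 187 mm) begins 45 mm behind the grasp point.
Start: joints at [-1.146, 0.689, -0.195, 1.565, 0.157, 0.902, -0.215], TCP at [0.238, 0.578, 0.257] pointing down, gripper open.
Joint ranges: [-3.01, 3.01], [-0.46, 2.08], [-1.47, 1.51], [0.13, 2.56], [-1, 4.14], [0.04, 2.09], [-2.66, 2.66]. Speed limits (rad/s): [2.57, 2.57, 3.14, 3.14, 3.14, 3.14, 3.14].

INTERFACE

Orientations are given as a unit quaternion [x, y, z, w].
In Python, from plant import r gives the robot as it stands.
- The arm moves only by the tool steer_hand, called as name(argument=value, ...) on one line, values as JSON. Schema: {"type":"object","properties":{"segments":{"type":"array","items":{"type":"object","properties":{"aperture":{"type":"number"},"trans":{"type":"array","items":{"type":"number"},"minItems":3,"maxItems":3},"rotvec":{"type":"array","items":{"type":"number"},"minItems":3,"maxItems":3}},"additionalProperties":false,"required":["aperture"]},"minItems":1,"maxItems":10},"clamp_n":{"type":"number"},"only":{"type":"string"},"quiet":{"type":"boolean"},"lines":{"type":"string"}},"required":["segments"],"additionalProperties":false}. segments is a list of rows, 1 to 10 of them, each an object with the fields aperture (the opening from 0.0 (shut) to 1.0 (fully open)), trans (a list: dx, dy, dz in shares of 0.5 m (1.0 is 0.5 m)), rotvec (a list: a rotation vector rx, ry, rz in shares of pi/2 rad (1.0 is pi/2 rad)); a field left out counts as zero (the opening has to be given); each row is the pose to reach, as a shift and turn from the pose commanded when the call began, along the tool's axes at that moment; what a row does not reach only later rows make up. A row lasts 1/10 s, in which the tool goes at most 0.05 m and 0.15 rad, less where a joint would pass 70% of its speed; a pose out of reach is approached as far as the arm can. The fingers move at their own pace and stop on an object; clamp_n is the grip in N (left out, the last holds). Time passes only in rows, so rows that do not move let the fingers close. The tool returns the time, the measured TCP pose, the force, the opening and the grip force at its end. only (a regular expression) keeps the lines of the reply that match it, lines (a string "A,B") keeps lines A to B, and quiet returns only ok. A shift or turn number past 1, either way, is cut back to 1. Input that does not fit is refused with a message, and nothing moves.
- r.get_state(): the state, without advancing time (a new reading comes with each control period).
- r.snapshot(name): name is "scene" or "top" or "wrist"; returns the picture (480x640x3 uint8, red, green, blue); there is no depth.
- r.camera_params(name): a dict with "fx", "fy", "cx", "cy" (pixels), "rvec" (rotation vector, rad) and "tvec" (3), from world to camera coordinates, as OpenCV has them. Camera axes: x right, y down, z forward; pixel columns grow to the right and rows downward; lengths in m; the calibration is good to about 2 mm. A picture is of the moment at which its call begins: read the wrist's pose just before it. camera_params takes no time and is no camera call; for the wrist camera it gives the pose at the moment of the call.
- r.finish_job(): hands the job in; it is judged then, once.
The state is a dict: "clock": time; "q": joint angles; "qd": joint speeds; "joint_torque": joint torques, N m; "tool_pos": TCP position; "eef_rot": TCP orientation; "contact_force": force on the tool from outside, world axes, zero at the start; "moment": the same for the moment, N m; "opening": opening from 0.0 (shut) to 1.0 (fully open); "finger_force": force on a finger pad.
Only numpy, scipy, OpenCV 4.12 (cv2) and the standard library are available. Lean on these libraries where they do the work, as an engineer would, in place of code of your own. Each camera call takes 0.05 s, during which the arm holds its last target. There are 200 camera calls.

## Working session

There is one attempt and no reset: what is moved stays moved. The work goes in short steps, Python scripts to look and compute and a tool call to move; the robot and the scene stay as the last step left them, time stands still between calls to the robot, and variables do not carry over. Pictures are saved under pics/ and viewed, at most 10 in all, crops included, and the job is handed in when it is done.

```bash
ls; mkdir -p pics; python3 - <<'E'
from plant import r
import cv2
print(r.get_state())
for n in("top","scene"):
    im=r.snapshot(n); cv2.imwrite(f"pics/{n}0.png",im[:,:,::-1]); print(n,r.camera_params(n))
E
```

```text
pics
plant.py
{'clock': 0.0, 'q': array([-1.14615875,  0.69000131, -0.19450607,  1.56631415,  0.1573017 ,
        0.90246495, -0.21507122]), 'qd': array([-0.00088881, -0.00017854,  0.0004243 ,  0.00053118,  0.00059726,
       -0.00147932, -0.00045812]), 'joint_torque': array([ 8.67024446e-04, -5.27557397e+01, -1.26715131e+00, -1.53438538e+01,
       -5.28113788e-02,  6.43694933e-03,  1.73166095e-04]), 'tool_pos': array([0.2379278 , 0.57731771, 0.25660693]), 'eef_rot': array([ 1.94126061e-01,  9.80976180e-01, -8.91567964e-04, -1.10732483e-04]), 'contact_force': array([0.18138319, 0.1049754 , 0.30375044]), 'moment': array([ 0.0112896 , -0.00522026,  0.0043946 ]), 'finger_force': 0.0, 'opening': 0.9967989157394743}
top {'fx': 601.5201145632775, 'fy': 601.5201145632775, 'cx': 319.85149737614864, 'cy': 246.08474512840252, 'rvec': array([ 2.16487069, -2.15370992,  0.14391243]), 'tvec': array([-0.05715531,  0.53314442,  1.48914656])}
scene {'fx': 489.5617014765975, 'fy': 489.5617014765975, 'cx': 311.8109075336011, 'cy': 246.1950549603107, 'rvec': array([ 2.31566764,  0.86201827, -0.31757331]), 'tvec': array([-0.36382378, -0.20725065,  1.74913486])}
```

View pics/top0.png

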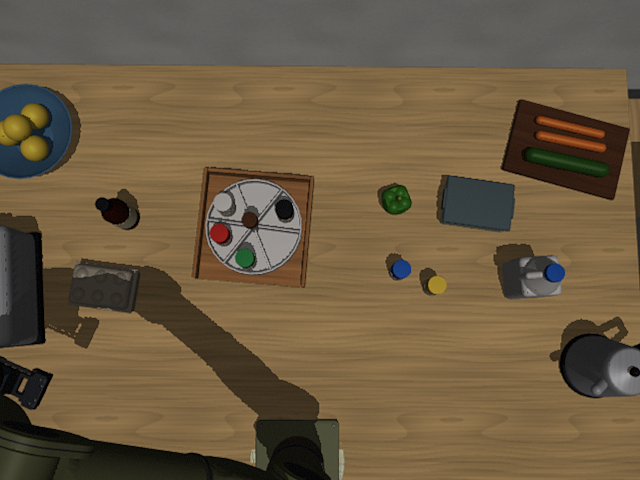

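View pics/scene0.png

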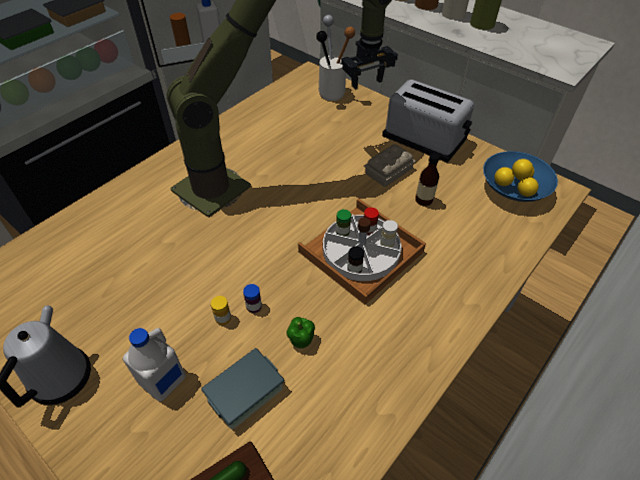

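The top view shows the carousel at about (254,226), with the white lid at (224,204), red at (220,233), green at (245,258), black at (285,210) and the knob at (250,220). Two cells are empty: the top one and the lower-right one. The blue jar is at (401,269) and the yellow at (437,285). The scene view agrees with this.

```bash
cat > h.py <<'E'
import numpy as np, cv2
from plant import r
from scipy.spatial.transform import Rotation as R
def ray(px,p,z):
    K=np.array([[p['fx'],0,p['cx']],[0,p['fy'],p['cy']],[0,0,1]])
    Rm=cv2.Rodrigues(p['rvec'])[0]; c=-Rm.T@p['tvec']
    d=(np.c_[np.atleast_2d(px),np.ones(len(np.atleast_2d(px)))]@np.linalg.inv(K).T)@Rm
    return c+d*((z-c[2])/d[:,2])[:,None]
def proj(P,p): return cv2.projectPoints(np.float64(np.atleast_2d(P)),p['rvec'],p['tvec'],np.array([[p['fx'],0,p['cx']],[0,p['fy'],p['cy']],[0,0,1.]]),None)[0][:,0]
HSV=dict(red=[(0,150,60,6,255,255),(174,150,60,180,255,255)],green=[(55,120,40,80,255,255)],blue=[(105,150,60,130,255,255)],yellow=[(22,180,110,32,255,255)])
def blobs(im,col,amin=60):
    h=cv2.cvtColor(im,cv2.COLOR_RGB2HSV); m=0
    for t in HSV[col]: m=m|cv2.inRange(h,t[:3],t[3:])
    cs=cv2.findContours(m,cv2.RETR_EXTERNAL,cv2.CHAIN_APPROX_NONE)[0]
    return [(cv2.minEnclosingCircle(c),cv2.contourArea(c),c) for c in sorted(cs,key=cv2.contourArea,reverse=True) if cv2.contourArea(c)>amin]
def totool(target,yaw=None):
    "shift in tool axes from the measured pose"
    s=r.get_state(); return R.from_quat(s['eef_rot']).inv().apply(np.asarray(target)-s['tool_pos'])
E
python3 - <<'E'
from h import *
im=cv2.imread('pics/top0.png')[:,:,::-1].copy(); p=r.camera_params('top')
for c,z in(('red',.103),('green',.103),('blue',.085),('yellow',.085)):
    for (ct,rad),a,_ in blobs(im,c):print(c,np.round(ct,1),round(rad,1),a,ray(ct,p,z).round(4))
s=r.get_state();print(R.from_quat(s['eef_rot']).as_matrix().round(3))
print('cam',-cv2.Rodrigues(p['rvec'])[0].T@p['tvec'])
c=im[155:300,180:330];cv2.imwrite('pics/c0.png',cv2.resize(c,None,fx=4,fy=4,interpolation=cv2.INTER_CUBIC)[:,:,::-1])
E
```

```text
red [219.  232.9] 9.3 246.5 [[0.5555 0.1904 0.103 ]]
green [244.4 257.7] 9.4 240.0 [[0.4955 0.1277 0.103 ]]
blue [554.9 272.3] 9.2 240.0 [[ 0.4656 -0.6279  0.085 ]]
blue [401.2 268.5] 9.1 234.0 [[ 0.4729 -0.2527  0.085 ]]
yellow [ 10.9 130.1] 15.4 504.0 [[0.8146 0.7193 0.085 ]]
yellow [ 31.2 148.2] 11.4 351.0 [[0.7685 0.6657 0.085 ]]
yellow [ 32. 115.] 11.4 267.5 [[0.8542 0.6692 0.085 ]]
yellow [436.6 284.7] 9.1 232.5 [[ 0.434  -0.3383  0.085 ]]
[[-0.925  0.381 -0.001]
 [ 0.381  0.925 -0.002]
 [-0.    -0.002 -1.   ]]
cam [ 0.34151306 -0.04458173  1.54481341]
```

View pics/c0.png

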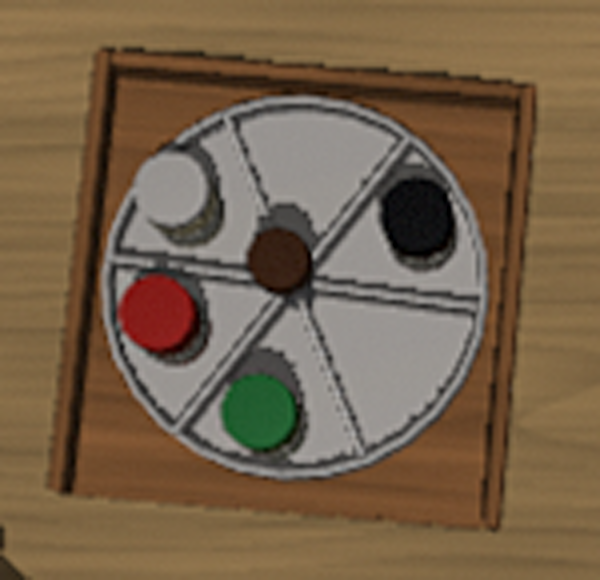

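The crop shows rails on the left, top and right, so the open front is the bottom side. The rail corners are at about (100,50), (535,88), (52,490) and (495,528) in crop pixels. The empty cells are top-centre and lower-right, either side of black.

```bash
python3 - <<'E'
from h import *
p=r.camera_params('top'); f=lambda a,z:ray(np.array(a,float)/4+[180-.375,155-.375],p,z)
C=f([(100,50),(535,88),(495,528),(52,490)],.044); print('corners',C.round(4),'mean',C.mean(0).round(4))
print([np.linalg.norm(C[i]-C[i-1]).round(3) for i in range(4)])
front=[np.arctan2(*(b-a)[[1,0]]) for a,b in((C[0],C[3]),(C[1],C[2]))]; v=[np.arctan2(*(b-a)[[1,0]])-np.pi/2 for a,b in((C[1],C[0]),(C[2],C[3]))]
print('front dirs',front,v)
print('rim',f((294.5,288),.044),'knob',f((279,259),.142))
ax=(f((294.5,288),.044)+f((279,259),.142)+C.mean(0))[0]/3
print(ax)
for n,a,z in(('red',(158,313),.103),('green',(260,412),.103),('white',(174,188),.103),('black',(417,214),.103)):
    P=f(a,z)[0]; d=P-ax; print(n,P.round(4),np.hypot(*d[:2]).round(4),np.degrees(np.arctan2(d[1],d[0])))
for a,b in (((117,258),(475,300)),((180,430),(408,145)),((232,118),(362,455))):
    A,B=f([a,b],.054); d=A-B; print('div',np.degrees(np.arctan2(d[1],d[0])))
E
```

```text
corners [[ 0.7338  0.2409  0.044 ]
 [ 0.7108 -0.037   0.044 ]
 [ 0.43   -0.0137  0.044 ]
 [ 0.4523  0.2627  0.044 ]] mean [0.5817 0.1132 0.044 ]
[np.float64(0.282), np.float64(0.279), np.float64(0.282), np.float64(0.277)]
front dirs [np.float64(3.0643358965104808), np.float64(3.0590467506233177)] [np.float64(-0.08267285518702416), np.float64(-0.08037779652016508)]
rim [[0.58070803 0.11397098 0.044     ]] knob [[0.58236894 0.11308773 0.142     ]]
[0.58160027 0.11343475 0.07666667]
red [0.5555 0.19   0.103 ] 0.0809 108.82102828880699
green [0.4956 0.1271 0.103 ] 0.0871 170.97990372378536
white [0.6325 0.1822 0.103 ] 0.0856 53.4903218165249
black [0.6173 0.0341 0.103 ] 0.087 -65.76021581039187
div 83.56676588133081
div 142.49158486290105
div 21.813302531190132
```

Careful with the scale: shifts go in shares of 0.5 m and turns go in shares of pi/2 rad. That gives: -0.34 m / 0.5 = -0.68, -0.268 m / 0.5 = -0.536, 1.3 rad / 1.5708 = 0.8276.

```bash
cat >> h.py <<'E'
def d(target,yawdeg=None):
    "tool-axes shift and turn to the target TCP with tool y at yawdeg (tool down)"
    s=r.get_state(); q=R.from_quat(s['eef_rot']); o=q.inv().apply(np.asarray(target)-s['tool_pos'])
    rv=np.zeros(3)
    if yawdeg is not None:
        a=np.radians(yawdeg); y=np.array([np.cos(a),np.sin(a),0]); z=np.array([0,0,-1.])
        rv=(q.inv()*R.from_matrix(np.c_[np.cross(y,z),y,z])).as_rotvec()
    print('d',o.round(4),rv.round(3),'q',s['q'].round(2))
E
```

steer_hand(segments=[{"aperture": 1,"trans": [-0.68,-0.536,0],"rotvec": [0,0,0.8276]},{"aperture": 1,"trans": [-0.68,-0.536,0],"rotvec": [0,0,0.8276]},{"aperture": 1,"trans": [-0.68,-0.536,0],"rotvec": [0,0,0.8276]},{"aperture": 1,"trans": [-0.68,-0.536,0],"rotvec": [0,0,0.8276]},{"aperture": 1,"trans": [-0.68,-0.536,0],"rotvec": [0,0,0.8276]},{"aperture": 1,"trans": [-0.68,-0.536,0],"rotvec": [0,0,0.8276]},{"aperture": 1,"trans": [-0.68,-0.536,0],"rotvec": [0,0,0.8276]},{"aperture": 1,"trans": [-0.68,-0.536,0],"rotvec": [0,0,0.8276]},{"aperture": 1,"trans": [-0.68,-0.536,0],"rotvec": [0,0,0.8276]}], clamp_n=20)

```text
clock: 1.0
tool_pos: [0.4516, 0.1966, 0.2574]
eef_rot: [0.751, 0.66, -0.0, 0.001]
contact_force: [0.0, -0.2, 0.1]
opening: 1.0
finger_force: 0.0
```

```bash
python3 -c "
from h import *
d([.473,-.2530,.16],-37.4)"
```

```text
d [-0.443   0.0791  0.0982] [0.001 0.001 0.523] q [-0.59  0.52  0.13  1.97 -0.11  0.66 -0.52]
```

In the tool's units: -0.443 m / 0.5 = -0.886, 0.098 m / 0.5 = 0.196, 0.52 rad / 1.5708 = 0.331.

steer_hand(segments=[{"aperture": 1,"trans": [-0.886,0.158,0.196],"rotvec": [0,0,0.331]},{"aperture": 1,"trans": [-0.886,0.158,0.196],"rotvec": [0,0,0.331]},{"aperture": 1,"trans": [-0.886,0.158,0.196],"rotvec": [0,0,0.331]},{"aperture": 1,"trans": [-0.886,0.158,0.196],"rotvec": [0,0,0.331]},{"aperture": 1,"trans": [-0.886,0.158,0.196],"rotvec": [0,0,0.331]},{"aperture": 1,"trans": [-0.886,0.158,0.196],"rotvec": [0,0,0.331]},{"aperture": 1,"trans": [-0.886,0.158,0.196],"rotvec": [0,0,0.331]},{"aperture": 1,"trans": [-0.886,0.158,0.196],"rotvec": [0,0,0.331]},{"aperture": 1,"trans": [-0.886,0.158,0.196],"rotvec": [0,0,0.331]},{"aperture": 1,"trans": [-0.886,0.158,0.196],"rotvec": [0,0,0.331]}])

```text
clock: 2.0
tool_pos: [0.4742, -0.256, 0.1584]
eef_rot: [0.896, 0.445, -0.001, 0.002]
contact_force: [-0.8, -0.3, -0.4]
opening: 0.997
finger_force: 0.0
```

```bash
python3 - <<'E'
from h import *
d([.473,-.2530,.067],-37.4)
im=r.snapshot('wrist');cv2.imwrite('pics/w1.png',im[:,:,::-1]);p=r.camera_params('wrist')
for c in('blue','yellow'):
    for (ct,rad),a,_ in blobs(im,c):print(c,np.round(ct,1),round(rad,1),a,ray(ct,p,.085).round(4))
E
```

```text
d [ 0.002  -0.003   0.0914] [0.002 0.004 0.004] q [ 0.34  0.73  0.12  1.93 -0.16  0.49 -0.09]
blue [307.7 264.5] 42.2 3667.0 [[ 0.4751 -0.2519  0.085 ]]
blue [295.  239.5] 8.0 62.5 [[ 0.4782 -0.2372  0.085 ]]
yellow [344.5 395. ] 33.5 801.0 [[ 0.4433 -0.3286  0.085 ]]
```

View pics/w1.png

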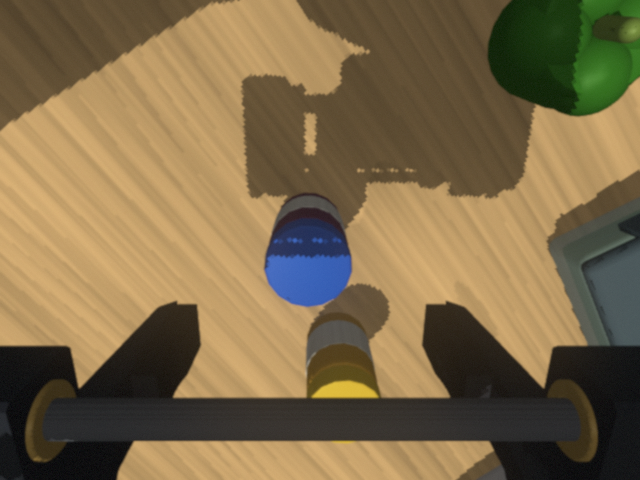

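The wrist view shows the blue lid at (308,262), centred between the fingers at columns 185 and 437. The yellow jar is clear of them. I'll lower and grip.

In the tool's units: 0.091 m / 0.5 = 0.182, -0.003 m / 0.5 = -0.006.

steer_hand(segments=[{"aperture": 1,"trans": [0.004,-0.006,0.09]},{"aperture": 1,"trans": [0.004,-0.006,0.18]},{"aperture": 1,"trans": [0.004,-0.006,0.182]},{"aperture": 0,"trans": [0.004,-0.006,0.182]},{"aperture": 0,"trans": [0.004,-0.006,0.182]},{"aperture": 0,"trans": [0.004,-0.006,0.182]},{"aperture": 0,"trans": [0.004,-0.006,0.182]},{"aperture": 0,"trans": [0.004,-0.006,0.182]}], clamp_n=25)

```text
clock: 2.85
tool_pos: [0.4756, -0.2457, 0.0697]
eef_rot: [0.894, 0.449, 0.001, 0.001]
contact_force: [1.9, -1.6, 1.3]
opening: 0.569
finger_force: 0.9
```

```bash
python3 -c "
from h import *
d([.5305,.0467,.19],-37.4)"
```

```text
d [ 0.2674 -0.1302 -0.1205] [ 0.003 -0.001  0.013] q [ 0.35  0.88  0.07  1.97 -0.18  0.29 -0.08]
```

The TCP ended about 7 mm off along the pads and the fingers haven't gripped yet. I'll open, re-centre, then grip.

steer_hand(segments=[{"aperture": 0.75},{"aperture": 0.75}])

```text
clock: 3.05
tool_pos: [0.4745, -0.2452, 0.0686]
eef_rot: [0.894, 0.449, 0.0, -0.0]
contact_force: [-0.9, 0.6, 0.0]
opening: 0.725
finger_force: 0.0
```

```bash
python3 -c "
from h import *
d([.4735,-.2525,.067],-37.4)"
```

```text
d [-0.0064  0.0036  0.0016] [-0.    -0.     0.013] q [ 0.35  0.88  0.07  1.98 -0.18  0.29 -0.08]
```

In the tool's units: -0.006 m / 0.5 = -0.012, 0.003 m / 0.5 = 0.006, 0.01 rad / 1.5708 = 0.0064.

steer_hand(segments=[{"aperture": 0.75,"trans": [-0.012,0.006,0.002],"rotvec": [0,0,0.0064]},{"aperture": 0.75,"trans": [-0.012,0.006,0.002],"rotvec": [0,0,0.0064]},{"aperture": 0,"trans": [-0.012,0.006,0.002],"rotvec": [0,0,0.0064]},{"aperture": 0,"trans": [-0.012,0.006,0.002],"rotvec": [0,0,0.0064]},{"aperture": 0,"trans": [-0.012,0.006,0.002],"rotvec": [0,0,0.0064]},{"aperture": 0,"trans": [-0.012,0.006,0.002],"rotvec": [0,0,0.0064]},{"aperture": 0,"trans": [-0.012,0.006,0.002],"rotvec": [0,0,0.0064]},{"aperture": 0,"trans": [-0.012,0.006,0.002],"rotvec": [0,0,0.0064]}], clamp_n=25)

```text
clock: 3.85
tool_pos: [0.4736, -0.2519, 0.0674]
eef_rot: [0.896, 0.444, 0.0, 0.0]
contact_force: [0.6, -0.9, 0.4]
opening: 0.513
finger_force: 25.0
```

```bash
python3 -c "
from h import *
d([.5305,.0467,.19],-37.4)"
```

```text
d [ 0.2722 -0.1353 -0.1226] [ 0.    -0.     0.003] q [ 0.36  0.89  0.07  1.97 -0.18  0.29 -0.07]
```

In the tool's units: 0.272 m / 0.5 = 0.544, -0.123 m / 0.5 = -0.246.

steer_hand(segments=[{"aperture": 0,"trans": [0,0,-0.1]},{"aperture": 0,"trans": [0,0,-0.2]},{"aperture": 0,"trans": [0.08,-0.04,-0.246]},{"aperture": 0,"trans": [0.16,-0.08,-0.246]},{"aperture": 0,"trans": [0.24,-0.12,-0.246]},{"aperture": 0,"trans": [0.32,-0.16,-0.246]},{"aperture": 0,"trans": [0.4,-0.2,-0.246]},{"aperture": 0,"trans": [0.48,-0.24,-0.246]},{"aperture": 0,"trans": [0.544,-0.27,-0.246]},{"aperture": 0,"trans": [0.544,-0.27,-0.246]}])

```text
clock: 4.85
tool_pos: [0.5306, 0.0539, 0.1897]
eef_rot: [0.894, 0.449, 0.001, -0.002]
contact_force: [0.2, 0.2, -1.6]
opening: 0.511
finger_force: 25.0
```

steer_hand(segments=[{"aperture": 0},{"aperture": 0}])

```text
clock: 5.05
tool_pos: [0.5297, 0.0448, 0.1902]
eef_rot: [0.896, 0.443, -0.001, 0.0]
contact_force: [0.4, 0.0, -1.1]
opening: 0.513
finger_force: 25.0
```

```bash
python3 - <<'E'
from h import *
d([.5305,.0467,.086],-37.4)
im=r.snapshot('top');p=r.camera_params('top')
for c,z in(('red',.103),('green',.103),('yellow',.085)):
    for (ct,rad),a,_ in blobs(im,c):
        P=ray(ct,p,z)[0]; print(c,np.round(ct,1),P.round(4))
im=r.snapshot('wrist');cv2.imwrite('pics/w2.png',im[:,:,::-1])
E
```

```text
d [ 0.0022 -0.0005  0.1042] [-0.     0.002  0.001] q [-0.3   0.68  0.22  1.93 -0.25  0.56 -0.57]
red [218.3 232.9] [0.5554 0.192  0.103 ]
yellow [ 11.5 130.5] [0.8137 0.7176 0.085 ]
yellow [ 32.  147.8] [0.7694 0.6637 0.085 ]
yellow [ 32.5 115. ] [0.8542 0.668  0.085 ]
yellow [436.6 284.5] [ 0.4344 -0.3382  0.085 ]
```

View pics/w2.png

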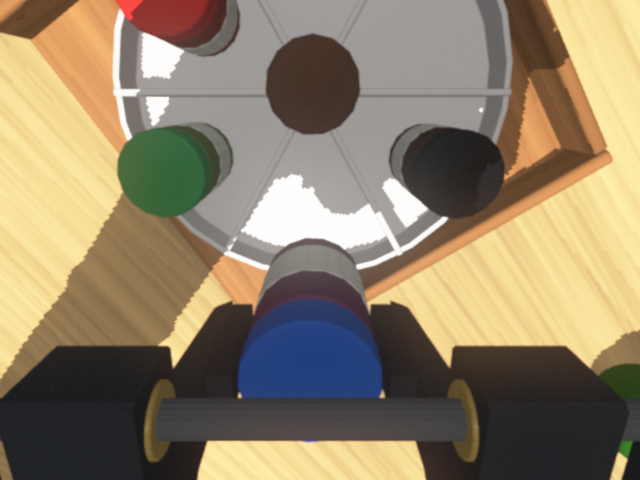

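The blue jar is held upright. The empty cell lies symmetrically ahead: the knob is at (313,83), and the dividers meet the rim at (230,250) and (400,250). I'll lower it.

In the tool's units: 0.102 m / 0.5 = 0.204, 0.002 m / 0.5 = 0.004.

```bash
python3 - <<'E'
from h import *
p=r.camera_params('wrist'); print(ray((313,83),p,.142),ray([(230,250),(400,250)],p,.054))
E
```

```text
[[0.58500471 0.11412359 0.142     ]] [[ 0.48054479  0.06803568  0.054     ]
 [ 0.5706284  -0.0008223   0.054     ]]
```

steer_hand(segments=[{"aperture": 0,"trans": [0.004,0,0.08]},{"aperture": 0,"trans": [0.004,0,0.14]},{"aperture": 0,"trans": [0.004,0,0.18]},{"aperture": 0,"trans": [0.004,0,0.196]},{"aperture": 0,"trans": [0.004,0,0.202]},{"aperture": 0,"trans": [0.004,0,0.204]},{"aperture": 0,"trans": [0.004,0,0.204]}])

```text
clock: 5.85
tool_pos: [0.5324, 0.0477, 0.0893]
eef_rot: [0.896, 0.444, 0.001, 0.0]
contact_force: [-0.4, 0.6, -2.1]
opening: 0.512
finger_force: 25.0
```

In the tool's units: 0.003 m / 0.5 = 0.006, 0.002 m / 0.5 = 0.004.

steer_hand(segments=[{"aperture": 0,"trans": [0,0,0.002]},{"aperture": 0,"trans": [0,0,0.004]},{"aperture": 0,"trans": [0,0,0.006]},{"aperture": 0,"trans": [0,0,0.006]}])

```text
clock: 6.25
tool_pos: [0.5317, 0.0481, 0.0855]
eef_rot: [0.896, 0.444, 0.0, -0.0]
contact_force: [-0.1, -0.1, -1.9]
opening: 0.513
finger_force: 25.0
```

steer_hand(segments=[{"aperture": 0,"trans": [0,0,0.002]},{"aperture": 0,"trans": [0,0,0.002]}])

```text
clock: 6.45
tool_pos: [0.532, 0.0479, 0.0853]
eef_rot: [0.896, 0.444, 0.0, 0.0]
contact_force: [-1.1, -0.5, 6.6]
opening: 0.51
finger_force: 24.9
```

The jar has touched down on the floor. I'll release with a small opening and rise.

In the tool's units: -0.1 m / 0.5 = -0.2, -0.07 m / 0.5 = -0.14.

steer_hand(segments=[{"aperture": 0.7},{"aperture": 0.7},{"aperture": 0.7},{"aperture": 0.7,"trans": [0,0,-0.06]},{"aperture": 0.7,"trans": [0,0,-0.14]},{"aperture": 0.7,"trans": [0,0,-0.2]},{"aperture": 0.7,"trans": [0,0,-0.2]},{"aperture": 0.7,"trans": [0,0,-0.2]}])

```text
clock: 7.25
tool_pos: [0.5318, 0.0482, 0.1846]
eef_rot: [0.896, 0.444, 0.0, 0.0]
contact_force: [-0.9, -0.7, 0.3]
opening: 0.699
finger_force: 0.0
```

```bash
python3 - <<'E'
from h import *
d([.434,-.338,.16],-37.4)
im=r.snapshot('wrist');p=r.camera_params('wrist')
for c in('blue',):
    for (ct,rad),a,_ in blobs(im,c):print(c,np.round(ct,1),round(rad,1),a,ray(ct,p,.103).round(4))
cv2.imwrite('pics/w3.png',im[:,:,::-1])
E
```

```text
d [-0.3667  0.1557  0.0244] [ 0.    -0.001  0.003] q [-0.31  0.69  0.22  1.93 -0.26  0.55 -0.56]
blue [312.6 265.5] 40.9 3401.5 [[0.5317 0.0468 0.103 ]]
```

View pics/w3.png

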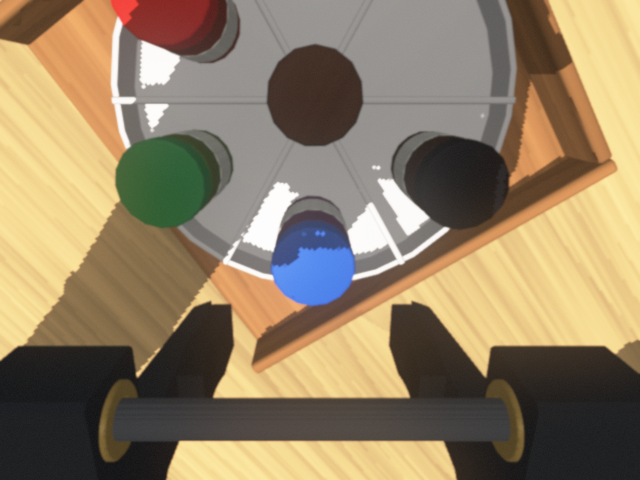

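The blue jar (313,262) stands upright, centred in its compartment. Next is the yellow jar.

In the tool's units: -0.367 m / 0.5 = -0.734, 0.156 m / 0.5 = 0.312.

steer_hand(segments=[{"aperture": 0.95,"trans": [-0.09,0.04,0]},{"aperture": 0.95,"trans": [-0.18,0.08,0]},{"aperture": 0.95,"trans": [-0.27,0.12,0]},{"aperture": 0.95,"trans": [-0.36,0.16,0.02]},{"aperture": 0.95,"trans": [-0.45,0.2,0.04]},{"aperture": 0.95,"trans": [-0.54,0.24,0.048]},{"aperture": 0.95,"trans": [-0.63,0.28,0.048]},{"aperture": 0.95,"trans": [-0.7,0.3,0.048]},{"aperture": 0.95,"trans": [-0.734,0.312,0.048]},{"aperture": 0.95,"trans": [-0.734,0.312,0.048]}])

```text
clock: 8.3
tool_pos: [0.4312, -0.3416, 0.1588]
eef_rot: [0.897, 0.442, -0.001, -0.0]
contact_force: [-0.7, 0.5, 0.8]
opening: 0.952
finger_force: 0.0
```

steer_hand(segments=[{"aperture": 0.95},{"aperture": 0.95}])

```text
clock: 8.5
tool_pos: [0.4345, -0.3361, 0.1596]
eef_rot: [0.895, 0.446, 0.0, -0.001]
contact_force: [-0.2, 0.2, 0.8]
opening: 0.954
finger_force: 0.0
```

```bash
python3 - <<'E'
from h import *
d([.434,-.338,.067],-37.4)
im=r.snapshot('wrist');p=r.camera_params('wrist')
for (ct,rad),a,_ in blobs(im,'yellow'):print(np.round(ct,1),round(rad,1),a,ray(ct,p,.085).round(4))
E
```

```text
d [-0.0019  0.0009  0.0926] [-0.002 -0.002  0.006] q [ 0.52  0.74  0.09  1.89 -0.12  0.52  0.05]
[316.5 270.9] 41.9 3885.0 [[ 0.4365 -0.3392  0.085 ]]
```

In the tool's units: 0.092 m / 0.5 = 0.184, -0.002 m / 0.5 = -0.004.

steer_hand(segments=[{"aperture": 0.95,"trans": [-0.004,0.002,0.09]},{"aperture": 0.95,"trans": [-0.004,0.002,0.17]},{"aperture": 0.95,"trans": [-0.004,0.002,0.184]},{"aperture": 0.6,"trans": [-0.004,0.002,0.184]},{"aperture": 0,"trans": [-0.004,0.002,0.184]},{"aperture": 0,"trans": [-0.004,0.002,0.184]},{"aperture": 0,"trans": [-0.004,0.002,0.184]},{"aperture": 0,"trans": [-0.004,0.002,0.184]},{"aperture": 0,"trans": [-0.004,0.002,0.184]}], clamp_n=25)

```text
clock: 9.45
tool_pos: [0.434, -0.3413, 0.0694]
eef_rot: [0.896, 0.444, 0.001, 0.001]
contact_force: [-0.2, -0.1, 8.0]
opening: 0.512
finger_force: 25.0
```

```bash
python3 -c "
from h import *
d([.50,-.05,.24],-97)
d([.50,-.05,.24],83)"
```

```text
d [ 0.2718 -0.1234 -0.1708] [ 2.000e-03 -1.000e-03  1.043e+00] q [ 0.55  0.89  0.06  1.92 -0.13  0.33  0.06]
d [ 0.2718 -0.1234 -0.1708] [ 1.000e-03  2.000e-03 -2.099e+00] q [ 0.55  0.89  0.06  1.92 -0.13  0.33  0.06]
```

In the tool's units: 0.272 m / 0.5 = 0.544, -0.06 m / 0.5 = -0.12, 1.04 rad / 1.5708 = 0.6621.

steer_hand(segments=[{"aperture": 0,"trans": [0,0,-0.06]},{"aperture": 0,"trans": [0,0,-0.16]},{"aperture": 0,"trans": [0,0,-0.26]},{"aperture": 0,"trans": [0.08,-0.04,-0.28],"rotvec": [0,0,0.0955]},{"aperture": 0,"trans": [0.16,-0.08,-0.28],"rotvec": [0,0,0.191]},{"aperture": 0,"trans": [0.24,-0.12,-0.28],"rotvec": [0,0,0.2865]},{"aperture": 0,"trans": [0.32,-0.16,-0.28],"rotvec": [0,0,0.382]},{"aperture": 0,"trans": [0.4,-0.2,-0.28],"rotvec": [0,0,0.4775]},{"aperture": 0,"trans": [0.48,-0.24,-0.28],"rotvec": [0,0,0.573]},{"aperture": 0,"trans": [0.544,-0.246,-0.28],"rotvec": [0,0,0.6621]}])

```text
clock: 10.45
tool_pos: [0.4984, -0.0455, 0.2079]
eef_rot: [0.998, -0.061, -0.002, -0.001]
contact_force: [0.4, -0.8, -1.9]
opening: 0.518
finger_force: 25.0
```

```bash
python3 -c "
from h import *
d([.666,.1026,.20],-97.4)"
```

```text
d [ 0.1484 -0.1674  0.0077] [-0.002  0.004  0.007] q [-0.29  0.66  0.48  2.01 -0.53  0.61 -1.14]
```

In the tool's units: -0.167 m / 0.5 = -0.334, 0.06 m / 0.5 = 0.12.

steer_hand(segments=[{"aperture": 0,"trans": [0.06,-0.066,0]},{"aperture": 0,"trans": [0.12,-0.132,0]},{"aperture": 0,"trans": [0.18,-0.2,0]},{"aperture": 0,"trans": [0.24,-0.268,0]},{"aperture": 0,"trans": [0.296,-0.334,0]},{"aperture": 0,"trans": [0.296,-0.334,0]},{"aperture": 0,"trans": [0.296,-0.334,0]},{"aperture": 0,"trans": [0.296,-0.334,0]}])

```text
clock: 11.25
tool_pos: [0.6656, 0.0969, 0.208]
eef_rot: [0.998, -0.061, -0.001, 0.001]
contact_force: [-1.0, -0.6, -2.9]
opening: 0.516
finger_force: 25.0
```

```bash
python3 - <<'E'
from h import *
d([.666,.1026,.09],-97.4)
im=r.snapshot('wrist');cv2.imwrite('pics/w4.png',im[:,:,::-1])
E
```

```text
d [-1.00e-04 -5.90e-03  1.18e-01] [0.001 0.002 0.008] q [-0.48  0.88  0.56  1.48 -0.52  0.94 -1.47]
```

View pics/w4.png

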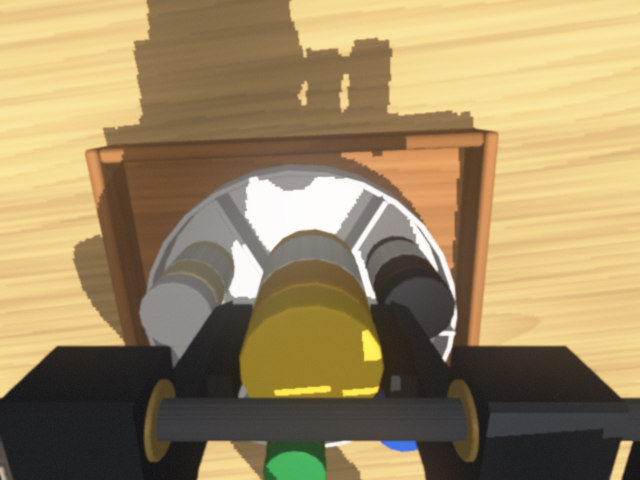

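The yellow jar hangs over the rear empty cell, whose dividers are at (220,200) and (375,205), about 6 mm to the right of centre. The computed correction agrees.

In the tool's units: 0.115 m / 0.5 = 0.23, -0.006 m / 0.5 = -0.012.

steer_hand(segments=[{"aperture": 0,"trans": [0,-0.012,0]},{"aperture": 0,"trans": [0,-0.012,0.08]},{"aperture": 0,"trans": [0,-0.012,0.16]},{"aperture": 0,"trans": [0,-0.012,0.21]},{"aperture": 0,"trans": [0,-0.012,0.226]},{"aperture": 0,"trans": [0,-0.012,0.23]},{"aperture": 0,"trans": [0,-0.012,0.23]}])

```text
clock: 12.0
tool_pos: [0.6685, 0.1041, 0.0948]
eef_rot: [0.998, -0.06, 0.001, -0.0]
contact_force: [0.9, -0.1, -1.9]
opening: 0.516
finger_force: 25.0
```

steer_hand(segments=[{"aperture": 0,"trans": [0,0,0.002]},{"aperture": 0,"trans": [0,0,0.004]},{"aperture": 0,"trans": [0,0,0.004]}])

```text
clock: 12.3
tool_pos: [0.668, 0.1044, 0.0922]
eef_rot: [0.998, -0.06, 0.001, -0.0]
contact_force: [-0.5, 0.4, -1.8]
opening: 0.515
finger_force: 25.0
```

In the tool's units: 0.003 m / 0.5 = 0.006, 0.002 m / 0.5 = 0.004.

steer_hand(segments=[{"aperture": 0,"trans": [0,0,0.002]},{"aperture": 0,"trans": [0,0,0.004]},{"aperture": 0,"trans": [0,0,0.006]},{"aperture": 0,"trans": [0,0,0.006]}])

```text
clock: 12.7
tool_pos: [0.6675, 0.1043, 0.0882]
eef_rot: [0.998, -0.06, -0.0, 0.0]
contact_force: [-0.1, 0.5, -3.1]
opening: 0.511
finger_force: 25.0
```

steer_hand(segments=[{"aperture": 0,"trans": [0,0,0.002]},{"aperture": 0,"trans": [0,0,0.003]},{"aperture": 0,"trans": [0,0,0.003]}])

```text
clock: 13.0
tool_pos: [0.6677, 0.1043, 0.0874]
eef_rot: [0.998, -0.06, 0.0, -0.0]
contact_force: [-0.8, 0.2, 2.7]
opening: 0.513
finger_force: 25.0
```

In the tool's units: -0.12 m / 0.5 = -0.24, 0.0005 m / 0.5 = 0.001.

steer_hand(segments=[{"aperture": 0.7,"trans": [0,0,0.001]},{"aperture": 0.7,"trans": [0,0,0.001]},{"aperture": 0.7,"trans": [0,0,0.001]},{"aperture": 0.7,"trans": [0,0,-0.06]},{"aperture": 0.7,"trans": [0,0,-0.16]},{"aperture": 0.7,"trans": [0,0,-0.24]},{"aperture": 0.7,"trans": [0,0,-0.24]},{"aperture": 0.7,"trans": [0,0,-0.24]}])

```text
clock: 13.8
tool_pos: [0.668, 0.1044, 0.2078]
eef_rot: [0.998, -0.06, 0.001, -0.0]
contact_force: [-0.7, -0.3, -0.2]
opening: 0.699
finger_force: 0.0
```

```bash
python3 -c "
from h import *
d([.45,.113,.22],-60)
s=r.get_state();print(s['q'])"
```

```text
d [-0.2175  0.0174 -0.0126] [-0.    -0.002 -0.643] q [-0.49  0.88  0.56  1.47 -0.53  0.94 -1.47]
[-0.4923263   0.87991581  0.55853548  1.46831109 -0.52892259  0.94421346
 -1.47398381]
```

In the tool's units: 0.274 m / 0.5 = 0.548, 0.25 m / 0.5 = 0.5.

steer_hand(segments=[{"aperture": 0.7,"trans": [-0.04,0.09,-0.04]},{"aperture": 0.7,"trans": [-0.08,0.18,-0.06]},{"aperture": 0.7,"trans": [-0.12,0.26,-0.06]},{"aperture": 0.7,"trans": [-0.16,0.34,-0.06]},{"aperture": 0.7,"trans": [-0.2,0.42,-0.06]},{"aperture": 0.7,"trans": [-0.24,0.5,-0.06]},{"aperture": 0.7,"trans": [-0.266,0.548,-0.06]}])

```text
clock: 14.5
tool_pos: [0.4997, -0.1546, 0.2357]
eef_rot: [0.998, -0.062, -0.002, 0.0]
contact_force: [0.8, 0.6, -0.1]
opening: 0.703
finger_force: 0.0
```

```bash
cat > look.py <<'E'
from h import *
import sys
im=r.snapshot('top');p=r.camera_params('top'); ax=np.array([.582,.1134])
cv2.imwrite(f'pics/t{sys.argv[1]}.png',cv2.resize(im[155:300,180:330],None,fx=4,fy=4,interpolation=cv2.INTER_CUBIC)[:,:,::-1])
for c in('red','green','blue','yellow'):
    for (ct,rad),a,_ in blobs(im,c):
        P=ray(ct,p,.103)[0]; v=P[:2]-ax
        if np.hypot(*v)<.13: print(c,P.round(4),np.hypot(*v).round(4),np.degrees(np.arctan2(v[1],v[0])).round(2))
h=cv2.cvtColor(im,cv2.COLOR_RGB2HSV)
E
python3 look.py 1; python3 -c "
from h import *
d([.582,.1134,.2],-97.4)"
```

```text
red [0.5555 0.1904 0.103 ] 0.0815 108.98
green [0.495  0.1281 0.103 ] 0.0882 170.4
blue [0.5304 0.046  0.103 ] 0.0849 -127.44
yellow [0.669  0.1034 0.103 ] 0.0875 -6.58
d [ 0.0495 -0.2806  0.0349] [0.004 0.005 0.   ] q [-0.09  0.64  0.52  1.92 -0.47  0.71 -0.99]
```

View pics/t1.png

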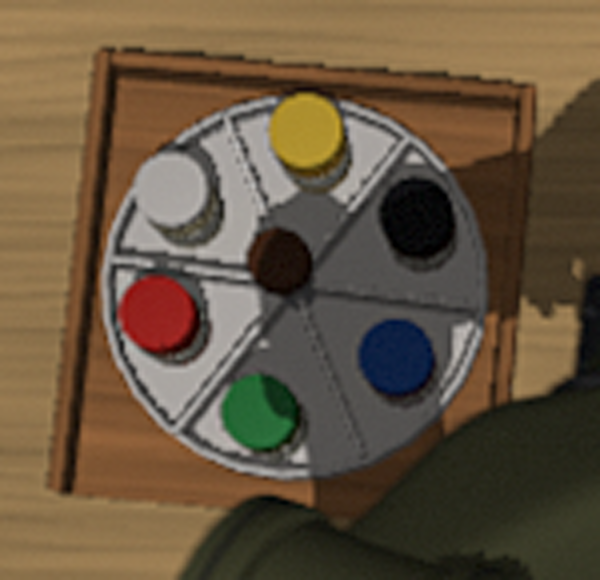

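All six jars stand in their compartments: yellow at (306,130), blue at (397,357), red at (158,313). Red has to turn about +66° to the front. I'll go to the knob.

In the tool's units: -0.28 m / 0.5 = -0.56, -0.26 m / 0.5 = -0.52.

steer_hand(segments=[{"aperture": 0.8,"trans": [0.016,-0.09,0]},{"aperture": 0.8,"trans": [0.032,-0.18,0]},{"aperture": 0.8,"trans": [0.048,-0.27,0]},{"aperture": 0.8,"trans": [0.064,-0.36,0]},{"aperture": 0.8,"trans": [0.08,-0.45,0]},{"aperture": 0.8,"trans": [0.096,-0.52,0.04]},{"aperture": 0.8,"trans": [0.1,-0.56,0.07]},{"aperture": 0.8,"trans": [0.1,-0.56,0.07]},{"aperture": 0.8,"trans": [0.1,-0.56,0.07]},{"aperture": 0.8,"trans": [0.1,-0.56,0.07]}])

```text
clock: 15.55
tool_pos: [0.5858, 0.1168, 0.2026]
eef_rot: [0.998, -0.062, 0.0, 0.001]
contact_force: [0.2, 0.8, -0.0]
opening: 0.802
finger_force: 0.0
```

```bash
python3 -c "
from h import *
d([.582,.1134,.13],-97.4)"
```

```text
d [-0.0034  0.0037  0.0726] [ 0.002 -0.001  0.006] q [-0.58  0.79  0.55  1.73 -0.55  0.78 -1.45]
```

In the tool's units: 0.0725 m / 0.5 = 0.145, 0.06 m / 0.5 = 0.12.

steer_hand(segments=[{"aperture": 0.8,"trans": [-0.007,0.007,0.06]},{"aperture": 0.8,"trans": [-0.007,0.007,0.12]},{"aperture": 0.8,"trans": [-0.007,0.007,0.145]},{"aperture": 0.8,"trans": [-0.007,0.007,0.145]},{"aperture": 0.8,"trans": [-0.007,0.007,0.145]}])

```text
clock: 16.05
tool_pos: [0.5829, 0.1161, 0.1306]
eef_rot: [0.998, -0.06, 0.001, 0.0]
contact_force: [0.9, 0.0, 0.3]
opening: 0.801
finger_force: 0.0
```

```bash
python3 -c "
from h import *
d([.582,.1134,.13],-97.4)"
```

```text
d [-0.0005  0.0027  0.0006] [-0.    -0.002  0.009] q [-0.53  0.88  0.47  1.79 -0.63  0.63 -1.38]
```

Closing on the knob at the corrected position with a moderate grip.

In the tool's units: 0.0025 m / 0.5 = 0.005, -0.0005 m / 0.5 = -0.001.

steer_hand(segments=[{"aperture": 0.8,"trans": [-0.001,0.005,0]},{"aperture": 0.8,"trans": [-0.001,0.005,0]},{"aperture": 0.5,"trans": [-0.001,0.005,0]},{"aperture": 0,"trans": [-0.001,0.005,0]},{"aperture": 0,"trans": [-0.001,0.005,0]},{"aperture": 0,"trans": [-0.001,0.005,0]},{"aperture": 0,"trans": [-0.001,0.005,0]},{"aperture": 0,"trans": [-0.001,0.005,0]}], clamp_n=15)

```text
clock: 16.85
tool_pos: [0.5813, 0.1152, 0.1294]
eef_rot: [0.998, -0.059, 0.0, -0.0]
contact_force: [0.3, 1.0, 0.3]
opening: 0.426
finger_force: 15.0
```

```bash
python3 look.py 2
```

```text
green [0.4953 0.1278 0.103 ] 0.0879 170.57
blue [0.5306 0.046  0.103 ] 0.0847 -127.32
```

In the tool's units: -0.6 rad / 1.5708 = -0.382.

steer_hand(segments=[{"aperture": 0,"rotvec": [0,0,-0.0318]},{"aperture": 0,"rotvec": [0,0,-0.0828]},{"aperture": 0,"rotvec": [0,0,-0.1337]},{"aperture": 0,"rotvec": [0,0,-0.1846]},{"aperture": 0,"rotvec": [0,0,-0.2355]},{"aperture": 0,"rotvec": [0,0,-0.2865]},{"aperture": 0,"rotvec": [0,0,-0.3374]},{"aperture": 0,"rotvec": [0,0,-0.3692]},{"aperture": 0,"rotvec": [0,0,-0.382]},{"aperture": 0,"rotvec": [0,0,-0.382]}])

```text
clock: 17.9
tool_pos: [0.5816, 0.1134, 0.1294]
eef_rot: [0.971, 0.237, 0.0, 0.001]
contact_force: [1.7, -2.8, -1.0]
opening: 0.429
finger_force: 15.0
```

steer_hand(segments=[{"aperture": 0,"rotvec": [0,0,-0.0318]},{"aperture": 0,"rotvec": [0,0,-0.0828]},{"aperture": 0,"rotvec": [0,0,-0.1337]},{"aperture": 0,"rotvec": [0,0,-0.1846]},{"aperture": 0,"rotvec": [0,0,-0.2355]},{"aperture": 0,"rotvec": [0,0,-0.2865]},{"aperture": 0,"rotvec": [0,0,-0.3374]},{"aperture": 0,"rotvec": [0,0,-0.3501]},{"aperture": 0,"rotvec": [0,0,-0.3501]},{"aperture": 0,"rotvec": [0,0,-0.3501]}])

```text
clock: 18.9
tool_pos: [0.5828, 0.1122, 0.1294]
eef_rot: [0.871, 0.491, 0.001, 0.002]
contact_force: [3.7, -5.0, -3.0]
opening: 0.427
finger_force: 15.0
```

```bash
python3 look.py 3
```

```text
red [0.5002 0.1196 0.103 ] 0.0821 175.67
green [0.5334 0.0405 0.103 ] 0.0876 -123.67
blue [0.6226 0.038  0.103 ] 0.0856 -61.71
```

```bash
python3 - <<'E'
from h import *
d([.582,.1134,.13],-31)
for n in('scene','wrist'):
    im=r.snapshot(n); p=r.camera_params(n); cv2.imwrite(f'pics/{n}3.png',im[:,:,::-1])
    for c in('red','green','yellow','blue'):
        for (ct,rad),a,_ in blobs(im,c,20):
            P=ray(ct,p,.1)[0]; v=P[:2]-[.582,.1134]
            if np.hypot(*v)<.14: print(n,c,np.round(ct,1),a,P.round(4),np.degrees(np.arctan2(v[1],v[0])).round(1))
E
```

```text
d [ 0.0006 -0.0013 -0.0006] [ 0.004  0.001 -0.002] q [-0.36  0.83  0.16  1.78 -0.23  0.55 -0.6 ]
scene red [343.3 218.1] 126.5 [0.5072 0.1197 0.1   ] 175.2
scene green [335.  237.5] 141.5 [0.5382 0.0409 0.1   ] -121.2
scene blue [358.1 253.4] 147.0 [0.6279 0.0374 0.1   ] -58.9
wrist red [157. 337.] 2893.5 [0.5203 0.1345 0.1   ] 161.1
wrist green [302.1 467.6] 3227.5 [0.5358 0.0417 0.1   ] -122.8
wrist yellow [316.5  56.5] 2779.5 [0.6347 0.1934 0.1   ] 56.6
wrist yellow [361.6  51.6] 38.0 [0.6487 0.1867 0.1   ] 47.7
wrist blue [456.5 343.5] 35.5 [0.6281 0.0654 0.1   ] -46.2
```

View pics/t3.png

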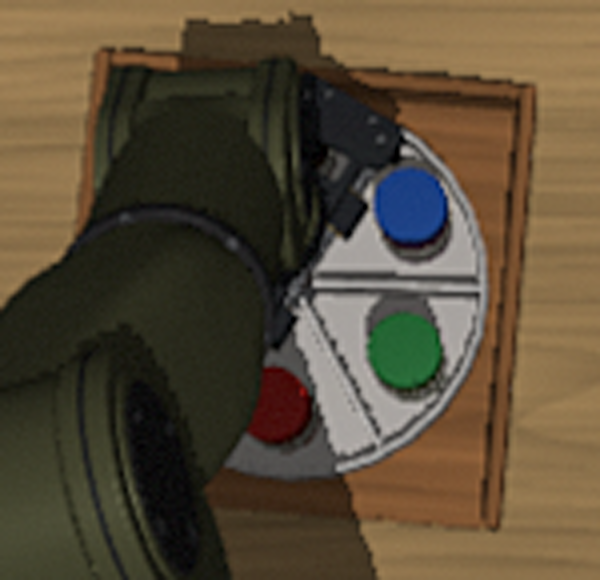

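The top crop shows the knob gripped. Green (405,350) and blue (410,206) have both turned by 65.8°, which puts red, partly hidden at (272,405), at about 174.5° against the front at 175.3°. I'll add a tiny trim and then a final check.

In the tool's units: -0.012 rad / 1.5708 = -0.0076.

steer_hand(segments=[{"aperture": 0,"rotvec": [0,0,-0.0076]},{"aperture": 0,"rotvec": [0,0,-0.0076]},{"aperture": 0,"rotvec": [0,0,-0.0076]},{"aperture": 0,"rotvec": [0,0,-0.0076]},{"aperture": 0,"rotvec": [0,0,-0.0076]}], clamp_n=15)

```text
clock: 19.55
tool_pos: [0.5828, 0.1122, 0.1294]
eef_rot: [0.868, 0.497, 0.001, 0.002]
contact_force: [5.3, -4.1, -3.2]
opening: 0.428
finger_force: 15.0
```

```bash
python3 look.py 4; python3 - <<'E'
from h import *
im=r.snapshot('scene'); cv2.imwrite('pics/s4.png',cv2.resize(im[170:330,190:450],None,fx=3,fy=3)[:,:,::-1])
E
```

```text
red [0.5003 0.1181 0.103 ] 0.0819 176.68
green [0.5345 0.0394 0.103 ] 0.088 -122.71
blue [0.6238 0.0387 0.103 ] 0.0856 -60.76
```

View pics/s4.png

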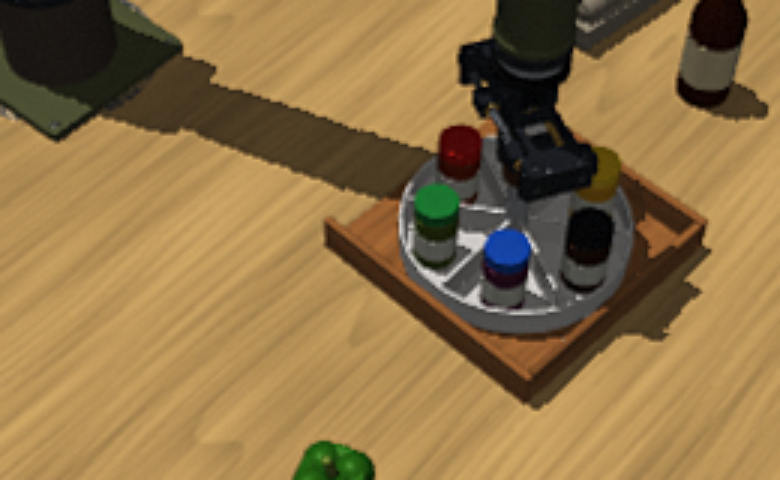

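The scene crop shows every visible jar upright, the red jar (460,155) at the middle of the open front, and the knob gripped. I'm handing it in.

```bash
python3 -c "
from plant import r
print(r.finish_job())"
```

```text
the job is handed in; nothing more can be done
None
```

I handed the job in at about 20 s: both jars are upright in the two empty compartments, red is at the open front to within about 1° by the camera (partly hidden by the arm), and the gripper still holds the knob.

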